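Pin the magnifier lamp arm into its bench bracket

ROBOT

A 6-joint arm with a two-finger parallel gripper is mounted at the origin on the work surface. World frame = base frame: x ahead of the robot, y to its left, z up, the work surface at z = 0. Lengths are in mm, angles in rad, forces in N, time in s.
With the tool pointing down it reaches from about 275 to 750 mm from the base axis. Payload 10.2 kg.
Tool frame: the origin (TCP) lies at the very end of the fingers, on their centre line; the grasp point (between the pads) lies 19 mm behind it; z points along the fingers, y is the line along which they close (so a half turn about z gives the same grasp; the last joint's range is limited). The gripper opens to 85 mm and grips with 20 to 120 N. Pads are 22 mm wide; open, the fingers measure 114 mm over their backs; the gripper's body (76 mm by 85 mm) begins 54 mm behind the grasp point. The pads swing forward as they close: fully open they stand 13 mm farther back than shut.
Start: joints at [-1.445, 0.313, 1.498, -0, 1.331, -0.223], TCP at [179.417, -493.397, 231.294] pointing down, gripper open.
Joint ranges: [-2.94, 2.94], [-0.97, 2.17], [0.19, 2.56], [-1.23, 4.37], [0.02, 3.11], [-2.88, 2.88]. Speed limits (rad/s): [2.39, 2.39, 3.01, 3.14, 3.14, 3.14].

INTERFACE

Orientations are given as a unit quaternion [w, x, y, z].
In Python, from rig import ctrl, vision gives the robot as it stands. The module is installed in compiled form; this text tells all that it offers.
- The arm moves only by the tool play_rows, never from a script. Its arguments are lists of equal length, an entry for each row: "translation": the shift along the tool's x, y, z in m, a list of three; "rotation": the turn, a rotation vector about the tool's x, y, z in rad, a list of three; "gripper": the gripper's target within -1 to 1 (shut at 1, half-way at 0, fully open at -1). A call has 1 to 10 rows; each row is the pose to reach, as a shift and turn from the pose commanded when the call began, along the tool's axes at that moment; what a row does not reach only later rows make up. A row lasts 1/8 s, in which the tool goes at most 62.5 mm and 10.7 degrees, less where a joint would pass 70% of its speed; a pose out of reach is approached as far as the arm can. A call with a gripper value outside its range is refused whole. The fingers move at their own pace and stop on an object; "force" is the grip in N (left out, the last holds). Time passes only in rows, so rows that repeat a pose let the fingers close. It gives the time, the measured TCP pose, the force, the opening and the grip force at its end, in the units of the state.
- ctrl.sense(): the state, without advancing time (a new reading comes with each control period).
- vision.capture(name): name is "scene" or "top" or "wrist"; returns a dict with "pixels" (420x560x3 uint8, red, green, blue), "vfov" (degrees; the focal length in pixels is half the picture's height over the tangent of half this angle, whatever the lens; pixels are square), "cx", "cy" (the principal point, pixels), "rvec" (rotation vector, rad) and "tvec" (3), from world to camera coordinates, as OpenCV has them; the wrist camera has in their place "mount" (4x4, takes a point from camera to tool coordinates, whose origin is the TCP and whose axes are the flange's). Camera axes: x right, y down, z forward; pixel columns grow to the right and rows downward; lengths in mm; the calibration is good to about 2 mm. A picture is of the moment at which its call begins: read the wrist's pose just before it. There is no depth.
- ctrl.finish_job(): hands the job in; it is judged then, once.
The state is a dict: "time_s": time; "joints": joint angles; "dq": joint speeds; "tau": joint torques, N m; "eef_pos": TCP position; "ee_rot": TCP orientation; "force": force on the tool from outside, world axes, zero at the start; "wrist_torque": the same for the moment, N m; "grip_width": opening from 0.0 (shut) to 1.0 (fully open); "grip_force": force on a finger pad.
Only numpy, scipy, OpenCV 4.12 (cv2) and the standard library are available. Lean on these libraries where they do the work, as an engineer would, in place of code of your own. Each camera call takes 0.05 s, during which the arm holds its last target. There are 200 camera calls.

TASK

Mount the magnifier lamp's arm on its yellow bench bracket: take the long pin with the red grip out of the wooden rack and lower it through the upper ear, the arm's eye and the lower ear of the bracket, until its flange sits flat on the upper ear, then let go. Leave the short blue and yellow pins in the rack.

Things in the scene. Friction and masses are not known exactly. Their poses are not given: they have to be found in the camera images.
- red_pin_grip (a point): Long pin in the rack: round red grip 22 mm dia, 48 mm tall; below it a steel flange 40 mm dia, 4 mm thick, resting on the rack; below that a steel shaft 12 mm dia, 60 mm long, tapered nose. Point: on its axis, half-way up the grip: 24 mm above the flange's top, 28 above its underside, 88 above the nose's tip, 94 above the table at the start. z: up along the pin; yaw means nothing. 70-140 g.
- fork_hole (a point): Centre of the hole's mouth in the top of the fixed yellow bracket's upper ear, 74 mm above the table, its highest part; z up. Under it: ear, the lamp arm's eye, lower ear, each 10 mm thick, 2 mm gaps, holes 24 mm dia; the eye may be 3 mm off and gives way. Free space from 40 down to 8 mm above the table. The arm runs along +y to a round lamp head. With the pin home its grip point is 28 mm above.
- blue_pin_grip (a point): Short pin with a blue grip, like the red one above its flange but with a 22 mm shaft, too short for the bracket; stays in the rack. The three pins stand upright in random order in one row, 70 mm apart, in wells 18 mm dia of a wooden rack 60 x 210 mm, 66 mm high. Point: on its axis, half-way up the grip, 94 mm above the table (grip tops 118 mm).
- yellow_pin_grip (a point): Short pin with a yellow grip, like the red one above its flange but with a 22 mm shaft, too short for the bracket; stays in the rack. The three pins stand upright in random order in one row, 70 mm apart, in wells 18 mm dia of a wooden rack 60 x 210 mm, 66 mm high. Point: on its axis, half-way up the grip, 94 mm above the table (grip tops 118 mm).

How it is judged (in metres and radians):
At the end, for the whole second after the job is handed in: The red pin is released and stays through both ears and the eye: its grip's centre within 12 mm of the hole's axis and 20 to 33 mm above the upper ear's top face (28 is home), upright within 0.15 rad; the blue and yellow pins are within 20 mm of where they began (horizontal distance between red_pin_grip and fork_hole below 0.012 m and z of red_pin_grip in the frame of fork_hole between 0.02 and 0.033 m and angle between red_pin_grip's own z axis and vertical below 0.15 rad and distance of each of blue_pin_grip, yellow_pin_grip from where it was at the start of the episode below 0.02 m); the robot touches nothing.
It fails at once if the blue pin is taken out of its well or moved more than 20 mm (distance of blue_pin_grip from where it was at the start of the episode above 0.02 m).
It fails at once if the yellow pin is taken out of its well or moved more than 20 mm (distance of yellow_pin_grip from where it was at the start of the episode above 0.02 m).
It also fails if it takes over 48 s, if anything falls off the work surface, if the arm or the gripper's body presses on something with over 40 N, if the wrist force passes 120 N, or if a joint passes its speed limit or range.

## Working session

There is one attempt and no reset: what is moved stays moved. The work goes in short steps, Python scripts to look and compute and a tool call to move; the robot and the scene stay as the last step left them, time stands still between calls to the robot, and variables do not carry over. Pictures are saved under pics/ and viewed, at most 10 in all, crops included, and the job is handed in when it is done.

Besides the shell and the picture viewer there is one more tool, called by a JSON object that holds its "fn" and its "kwargs", one argument or row to a line. play_rows: Moves the arm, as the interface text tells. Its arguments: {"type":"object","properties":{"translation":{"type":"array"},"rotation":{"type":"array"},"gripper":{"type":"array"},"force":{"type":"number"}},"required":["translation","rotation","gripper"]}

```bash
mkdir -p pics; cat > h.py <<'E'
import numpy as np, cv2
from rig import ctrl, vision
from scipy.spatial.transform import Rotation as R
def cam(name):
    s=ctrl.sense(); d=vision.capture(name); im=np.array(d["pixels"]); h=im.shape[0]
    f=h/2/np.tan(np.radians(d["vfov"])/2)
    if "rvec" in d:
        Rm=cv2.Rodrigues(np.array(d["rvec"],float))[0]; t=np.array(d["tvec"],float).ravel()
        Rc=Rm.T; o=-Rm.T@t
    else:
        w,x,y,z=s["ee_rot"]; Rt=R.from_quat([x,y,z,w]).as_matrix(); M=np.array(d["mount"])
        Rc=Rt@M[:3,:3]; o=Rt@M[:3,3]+np.array(s["eef_pos"])
    return im,dict(f=f,cx=d["cx"],cy=d["cy"],R=Rc,o=o)
def ray(c,u,v):
    r=c["R"]@np.array([(u-c["cx"])/c["f"],(v-c["cy"])/c["f"],1]); return r/np.linalg.norm(r)
def onz(c,u,v,z):
    r=ray(c,u,v); return c["o"]+r*(z-c["o"][2])/r[2]
def proj(c,p):
    q=c["R"].T@(np.array(p)-c["o"]); return c["f"]*q[0]/q[2]+c["cx"],c["f"]*q[1]/q[2]+c["cy"]
def save(n,im): cv2.imwrite("pics/"+n,cv2.cvtColor(im,cv2.COLOR_RGB2BGR))
def blobs(im,h0,h1,smin=120,vmin=60,amin=30):
    g=cv2.cvtColor(im,cv2.COLOR_RGB2HSV); H=g[...,0]
    m=((H>=h0)&(H<=h1) if h0<=h1 else (H>=h0)|(H<=h1))&(g[...,1]>smin)&(g[...,2]>vmin)
    n,l,st,ce=cv2.connectedComponentsWithStats(m.astype(np.uint8))
    return [(st[i].tolist(),ce[i].round(1).tolist()) for i in range(1,n) if st[i][4]>=amin],l
E
python3 - <<'E'
from h import *
print(ctrl.sense())
a,c=cam("top");save("top.png",a);b,d=cam("scene");save("scene.png",b)
for im,cc in((a,c),(b,d)):
    print(cc["o"],cc["R"][:,2],cc["f"],cc["cx"],cc["cy"])
    for n,r in(("red",(172,6)),("yel",(22,34)),("blu",(100,125))): print(n,blobs(im,*r)[0])
E
```

```text
{'time_s': 0.0, 'joints': array([-1.44539402e+00,  3.13437649e-01,  1.49842356e+00,  1.16039596e-05,
        1.33099779e+00, -2.23442622e-01]), 'dq': array([-1.19185946e-03,  2.43570293e-04, -1.07179220e-03,  2.22054781e-03,
       -3.82755407e-05,  9.40095764e-04]), 'tau': array([-1.05262712e-03, -4.12266040e+01, -2.59744942e+01, -2.77048666e-04,
        4.00652571e-03,  9.53690119e-06]), 'eef_pos': array([ 179.38969526, -493.13368023,  230.74648614]), 'ee_rot': array([-6.32137452e-04,  9.84826971e-01,  1.73537997e-01,  3.66541872e-05]), 'force': array([0.47227113, 0.46468127, 0.03112359]), 'wrist_torque': array([-0.00037725, -0.00400547,  0.01377845]), 'grip_force': 0.0, 'grip_width': 1.0033731082755821}
[ 360.8641387   -37.50796274 1014.50021542] [ 0.21661811 -0.02151008 -0.97601942] 545.1239430481047 274.336507210577 201.1140466441116
red [([303, 71, 8, 11, 72], [306.5, 76.0]), ([136, 89, 41, 9, 108], [158.1, 93.0]), ([350, 182, 16, 17, 185], [357.5, 189.7]), ([455, 315, 38, 36, 795], [473.9, 332.3])]
yel [([390, 187, 17, 17, 171], [398.2, 194.1]), ([145, 189, 45, 53, 1168], [166.6, 213.1])]
blu [([505, 0, 55, 71, 1316], [524.2, 40.8]), ([6, 62, 486, 358, 124313], [236.0, 239.4]), ([311, 177, 14, 18, 174], [317.2, 185.4]), ([465, 323, 17, 19, 239], [473.0, 332.1])]
[1004.46701791 -481.76814561  551.40805085] [-0.60187292  0.55444794 -0.57474905] 458.4122734883666 275.1492847428309 212.4896730308042
red [([207, 253, 16, 31, 387], [214.8, 268.1]), ([17, 265, 42, 34, 979], [37.8, 281.2]), ([356, 332, 12, 16, 156], [361.8, 339.3])]
yel [([332, 184, 47, 50, 1192], [357.8, 204.6]), ([161, 269, 17, 33, 403], [169.6, 284.8])]
blu [([421, 33, 17, 20, 216], [429.0, 42.3]), ([488, 74, 15, 13, 87], [495.3, 79.9]), ([499, 84, 61, 48, 2092], [531.9, 106.2]), ([12, 128, 543, 292, 79915], [282.7, 285.0])]
```

View pics/top.png

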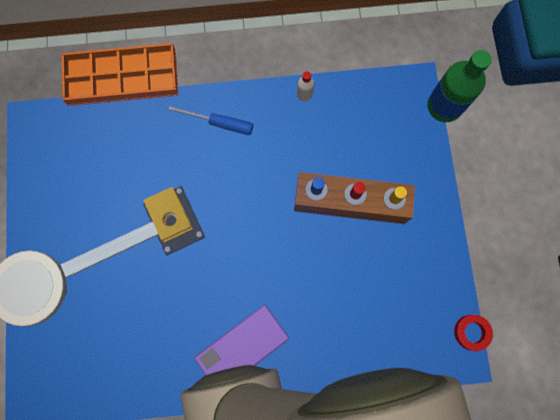

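View pics/scene.png

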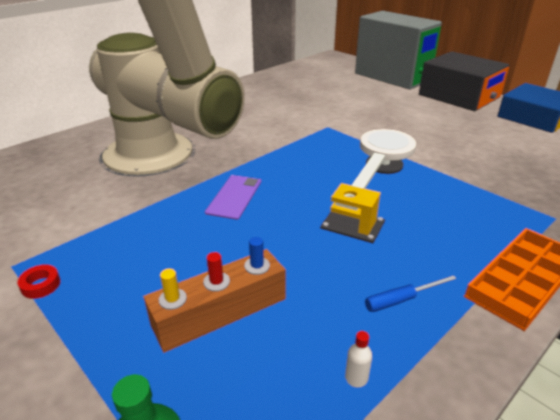

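The top view shows blue, red and yellow pins left to right, with red at (357,190). The bracket is at about (170,215), with its hole near (170,219). The scene view agrees: red grip at (215,268), hole near (350,193).

```bash
python3 - <<'E'
from h import *
a,c=cam("top");b,d=cam("scene")
def tri(p,q):
    A=np.zeros((3,3));B=np.zeros(3)
    for cc,(u,v) in((c,p),(d,q)):
        P=np.eye(3)-np.outer(ray(cc,u,v),ray(cc,u,v)); A+=P;B+=P@cc["o"]
    return np.linalg.solve(A,B).round(1)
for n,p,q in(("red",(357.5,189.7),(214.8,268.1)),("yel",(398.2,194.1),(169.6,284.8)),("blu",(317.2,185.4),(256.5,252))):
    print(n,tri(p,q),onz(c,*p,100).round(1),onz(d,*q,94).round(1))
print("hole",onz(c,170,219,74),onz(d,350,194,74))
s=ctrl.sense();w,x,y,z=s["ee_rot"];print(R.from_quat([x,y,z,w]).as_matrix().round(3))
im,w=cam("wrist");save("w0.png",im);print(w)
crop=cv2.resize(a[175:265,130:220],(540,540),interpolation=cv2.INTER_CUBIC);save("crop.png",crop)
E
```

```text
red [ 570.2 -203.7   95.7] [ 569.4 -202.6  100. ] [ 568.2 -203.    94. ]
yel [ 555.2 -272.2   97. ] [ 554.6 -271.3  100. ] [ 552.1 -270.9   94. ]
blu [ 584.9 -135.    95.7] [ 584.1 -134.2  100. ] [ 583.2 -133.9   94. ]
hole [556.06131499 127.18063032  74.        ] [558.98255158 124.2397349   74.        ]
[[ 0.94   0.342 -0.   ]
 [ 0.342 -0.94   0.001]
 [ 0.    -0.001 -1.   ]]
{'f': np.float64(378.750564339171), 'cx': 282.0782090675485, 'cy': 210.51675346472103, 'R': array([[ 3.41974588e-01, -8.92446781e-01, -2.94265398e-01],
       [-9.39709141e-01, -3.24663440e-01, -1.07426170e-01],
       [ 3.34923457e-04,  3.13260904e-01, -9.49667044e-01]]), 'o': array([ 254.24226653, -465.3182031 ,  374.48392729])}
```

View pics/crop.png

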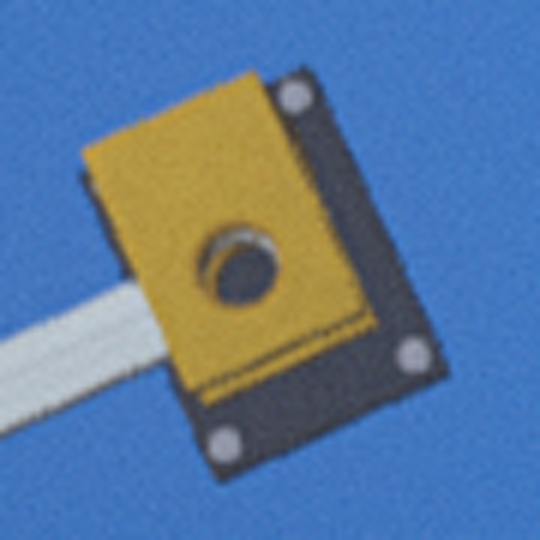

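The crop shows the hole at (238,266), which is full-image (169.7,219.3), so the hole is at about (556.5,126). I'm moving above the red pin with the fingers closing across the rack.

{"fn": "play_rows", "kwargs": {
  "translation": [
    [0.052, -0.0155, 0.004],
    [0.104, -0.031, 0.008],
    [0.156, -0.0465, 0.012],
    [0.208, -0.062, 0.016],
    [0.26, -0.0775, 0.02],
    [0.312, -0.093, 0.024],
    [0.364, -0.1085, 0.028],
    [0.416, -0.124, 0.031],
    [0.466, -0.139, 0.031],
    [0.466, -0.139, 0.031]
  ],
  "rotation": [
    [0, 0, -0.11],
    [0, 0, -0.22],
    [0, 0, -0.33],
    [0, 0, -0.44],
    [0, 0, -0.56],
    [0, 0, -0.67],
    [0, 0, -0.78],
    [0, 0, -0.9],
    [0, 0, -1.01],
    [0, 0, -1.01]
  ],
  "gripper": [-1, -1, -1, -1, -1, -1, -1, -1, -1, -1]
}}

```text
time_s: 1.5
eef_pos: [571.6, -201.1, 199.6]
ee_rot: [-0.0, 0.776, 0.63, 0.0]
force: [-0.2, -0.3, 0.5]
grip_width: 0.998
grip_force: 0.0
```

```bash
python3 - <<'E'
from h import *
im,w=cam("wrist");s=ctrl.sense();save("w1.png",im)
q=s["ee_rot"];print(s["eef_pos"],s["time_s"]);print(R.from_quat([*q[1:],q[0]]).as_matrix().round(3))
for n,r in(("red",(172,6)),("yel",(22,34)),("blu",(100,125))):
    print(n,[b for b in blobs(im,*r,amin=150)[0]])
for n,p in(("red",(569.7,-203.2,118)),("yel",(555,-271.5,118)),("blu",(584.5,-134.5,118))): print(n,np.round(proj(w,p),1))
E
```

```text
[ 570.40697576 -202.48620737  199.70824074] 1.55
[[ 0.208  0.978 -0.001]
 [ 0.978 -0.208  0.   ]
 [ 0.    -0.001 -1.   ]]
red [([262, 188, 34, 50, 1328], [278.5, 213.5])]
yel [([263, 303, 30, 28, 607], [277.5, 316.9])]
blu [([0, 0, 560, 390, 168660], [273.6, 174.0]), ([261, 88, 37, 39, 1087], [279.3, 106.9])]
red [281.1 223.7]
yel [280.6 318.6]
blu [281.6 109. ]
```

View pics/w1.png

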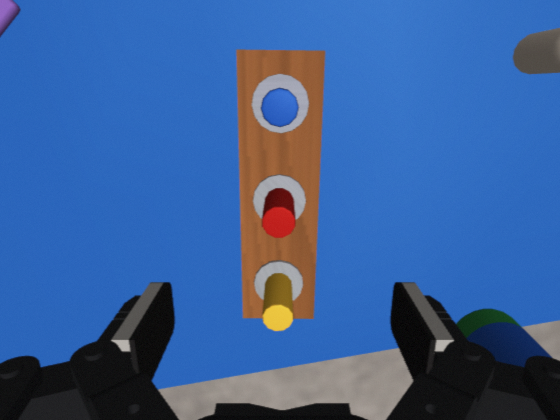

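The wrist view shows red's grip top at (279,221), within about 2 mm of the predicted position, so I shift by 1 mm, descend and grip.

{"fn": "play_rows", "kwargs": {
  "translation": [
    [0.001, -0.001, 0.03],
    [0.001, -0.001, 0.065],
    [0.001, -0.001, 0.095],
    [0.001, -0.001, 0.113],
    [0.001, -0.001, 0.12],
    [0.001, -0.001, 0.12],
    [0.001, -0.001, 0.12],
    [0.001, -0.001, 0.12],
    [0.001, -0.001, 0.12],
    [0.001, -0.001, 0.12]
  ],
  "rotation": [
    [0, 0, 0],
    [0, 0, 0],
    [0, 0, 0],
    [0, 0, 0],
    [0, 0, 0],
    [0, 0, 0],
    [0, 0, 0],
    [0, 0, 0],
    [0, 0, 0],
    [0, 0, 0]
  ],
  "gripper": [-1, -1, -1, -1, -1, -1, 1, 1, 1, 1],
  "force": 50
}}

```text
time_s: 2.8
eef_pos: [569.2, -202.3, 80.6]
ee_rot: [0.0, 0.778, 0.628, 0.0]
force: [-1.0, 0.4, 3.2]
grip_width: 0.242
grip_force: 48.8
```

{"fn": "play_rows", "kwargs": {
  "translation": [
    [0, 0, 0],
    [0, 0, 0],
    [0, 0, 0],
    [0, 0, 0],
    [0, 0, 0],
    [0, 0, 0]
  ],
  "rotation": [
    [0, 0, 0],
    [0, 0, 0],
    [0, 0, 0],
    [0, 0, 0],
    [0, 0, 0],
    [0, 0, 0]
  ],
  "gripper": [1, 1, 1, 1, 1, 1]
}}

```text
time_s: 3.55
eef_pos: [569.2, -202.3, 80.6]
ee_rot: [0.0, 0.778, 0.628, 0.0]
force: [-2.0, 1.1, 6.4]
grip_width: 0.243
grip_force: 48.8
```

{"fn": "play_rows", "kwargs": {
  "translation": [
    [0, 0, -0.015],
    [0, 0, -0.035],
    [0, 0, -0.06],
    [0, 0, -0.085],
    [0, 0, -0.1],
    [0, 0, -0.1],
    [0, 0, -0.1]
  ],
  "rotation": [
    [0, 0, 0],
    [0, 0, 0],
    [0, 0, 0],
    [0, 0, 0],
    [0, 0, 0],
    [0, 0, 0],
    [0, 0, 0]
  ],
  "gripper": [1, 1, 1, 1, 1, 1, 1]
}}

```text
time_s: 4.42
eef_pos: [568.7, -202.1, 179.2]
ee_rot: [-0.001, 0.778, 0.628, -0.0]
force: [0.3, 0.7, -1.1]
grip_width: 0.24
grip_force: 48.9
```

```bash
python3 - <<'E'
from h import *
s=ctrl.sense();print(s["eef_pos"],s["force"],s["grip_width"])
im,w=cam("wrist");sc,d=cam("scene")
save("w2.png",np.hstack([cv2.resize(im,(400,300)),cv2.resize(sc[150:360,100:380],(400,300))]))
E
```

```text
[ 568.70116209 -202.11770905  179.24179817] [ 0.32421271  0.67056215 -1.05151396] 0.24026545117815432
```

View pics/w2.png

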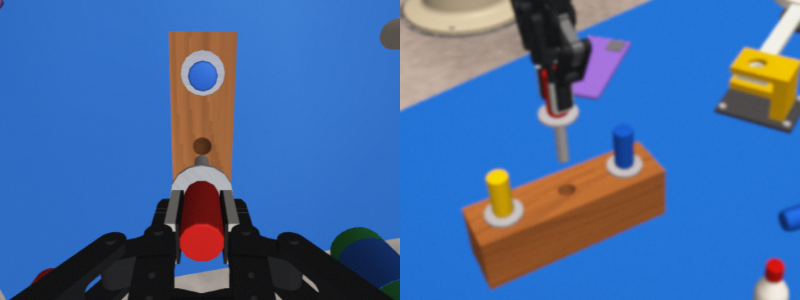

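The pin is held upright and out of its well. Its nose is about 105 mm above the table, below the blue grip's top, so I raise it before crossing and stop short of the bracket to look.

{"fn": "play_rows", "kwargs": {
  "translation": [
    [0, 0, -0.025],
    [0, 0, -0.045],
    [0.03, -0.008, -0.045],
    [0.07, -0.018, -0.045],
    [0.12, -0.032, -0.045],
    [0.17, -0.045, -0.045],
    [0.22, -0.058, -0.045],
    [0.245, -0.064, -0.045],
    [0.255, -0.067, -0.045],
    [0.255, -0.067, -0.045]
  ],
  "rotation": [
    [0, 0, 0],
    [0, 0, 0],
    [0, 0, 0],
    [0, 0, 0],
    [0, 0, 0],
    [0, 0, 0],
    [0, 0, 0],
    [0, 0, 0],
    [0, 0, 0],
    [0, 0, 0]
  ],
  "gripper": [1, 1, 1, 1, 1, 1, 1, 1, 1, 1]
}}

```text
time_s: 5.78
eef_pos: [557.2, 60.9, 225.0]
ee_rot: [-0.0, 0.778, 0.628, -0.0]
force: [0.1, -0.2, -0.9]
grip_width: 0.246
grip_force: 49.1
```

```bash
python3 - <<'E'
from h import *
im,w=cam("wrist");s=ctrl.sense();print(s["eef_pos"],s["joints"].round(2))
q=s["ee_rot"];Rt=R.from_quat([*q[1:],q[0]]).as_matrix();print(Rt.round(3))
u,v=proj(w,(556.5,126,74));print(u,v)
nose=np.array(s["eef_pos"])+[0,0,13.4-88];print("nose pred",proj(w,nose), "top",proj(w,nose+[0,0,112]))
np.savez("w3.npz",R=w["R"],o=w["o"],f=w["f"],cx=w["cx"],cy=w["cy"],eef=s["eef_pos"],Rt=Rt)
save("w3.png",im)
E
```

```text
[557.29448102  60.31774224 225.02859692] [-0.1   0.4   1.4  -0.    1.35  0.11]
[[ 0.211  0.978 -0.   ]
 [ 0.978 -0.211 -0.   ]
 [-0.    -0.    -1.   ]]
264.08308950794776 109.29517190716129
nose pred (np.float64(283.685990919424), np.float64(224.64536388657427)) top (np.float64(284.8920451441897), np.float64(342.1899140033453))
```

View pics/w3.png

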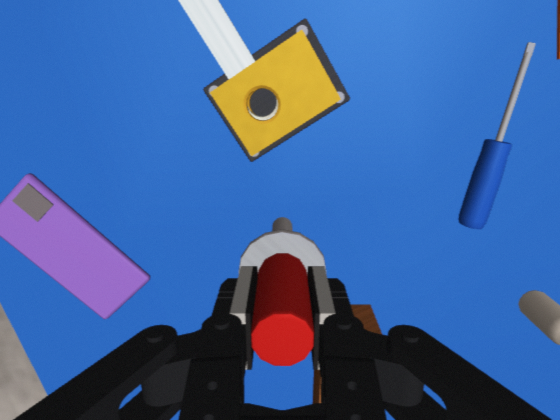

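The wrist view shows the hole's outline near (263,103) and the nose at (283,222), where predicted. Next I fit the hole's outline and work out the shift.

```bash
python3 - <<'E'
from h import *
d=np.load("w3.npz");c={k:d[k] for k in("R","o","f","cx","cy")}
im=cv2.cvtColor(cv2.imread("pics/w3.png"),cv2.COLOR_BGR2RGB)
g=cv2.cvtColor(im,cv2.COLOR_RGB2HSV)
m=((g[...,0]>=18)&(g[...,0]<=36)&(g[...,1]>100)).astype(np.uint8); m[180:]=0
cs,h=cv2.findContours(m,cv2.RETR_CCOMP,cv2.CHAIN_APPROX_NONE)
for k,x in enumerate(cs):
    if h[0][k][3]>=0 and cv2.contourArea(x)>150:
        e=cv2.fitEllipse(x);print(e)
        p=onz(c,*e[0],74);print("hole",p,"shift tool",d["Rt"].T@(p-d["eef"]))
# nose
print(im[205:240:3,283].tolist())
E
```

```text
((263.0625915527344, 104.2713623046875), (29.66742706298828, 32.7789306640625), 0.4559863209724426)
hole [556.57001977 129.71119229  74.        ] shift tool [ 67.73016039 -15.2897428  151.01146308]
[[49, 110, 198], [48, 110, 198], [46, 109, 195], [47, 108, 197], [74, 92, 123], [90, 87, 85], [92, 88, 87], [90, 86, 84], [81, 78, 77], [146, 145, 149], [175, 176, 182], [175, 177, 183]]
```

{"fn": "play_rows", "kwargs": {
  "translation": [
    [0.025, -0.006, 0],
    [0.055, -0.012, 0],
    [0.067, -0.015, 0],
    [0.067, -0.015, 0.02],
    [0.067, -0.015, 0.05],
    [0.067, -0.015, 0.06],
    [0.067, -0.015, 0.06],
    [0.067, -0.015, 0.06]
  ],
  "rotation": [
    [0, 0, 0],
    [0, 0, 0],
    [0, 0, 0],
    [0, 0, 0],
    [0, 0, 0],
    [0, 0, 0],
    [0, 0, 0],
    [0, 0, 0]
  ],
  "gripper": [1, 1, 1, 1, 1, 1, 1, 1]
}}

```text
time_s: 6.82
eef_pos: [557.3, 129.5, 166.5]
ee_rot: [0.001, 0.778, 0.628, 0.001]
force: [-0.2, 0.5, -1.5]
grip_width: 0.247
grip_force: 49.1
```

```bash
python3 - <<'E'
from h import *
s=ctrl.sense();print(s["eef_pos"],s["force"])
im,w=cam("wrist");sc,d=cam("scene")
n=np.array(s["eef_pos"])+[0,0,13.4-88]
print("nose",proj(d,n),"hole",proj(d,(556.6,129.2,74)),"wrist",proj(w,n),proj(w,(556.6,129.2,74)))
save("w4.png",np.hstack([cv2.resize(im[140:290,180:380],(400,300)),cv2.resize(sc[140:245,290:430],(400,300))]))
E
```

```text
[557.27978858 129.46835697 166.49416579] [-0.15531921  0.45889578 -1.48707158]
nose (np.float64(351.8456095474968), np.float64(184.7028785842034)) hole (np.float64(350.68219804200237), np.float64(192.54829295327906)) wrist (np.float64(283.0382152339072), np.float64(223.89668161413707)) (np.float64(281.99501954498794), np.float64(215.0462076347871))
```

View pics/w4.png

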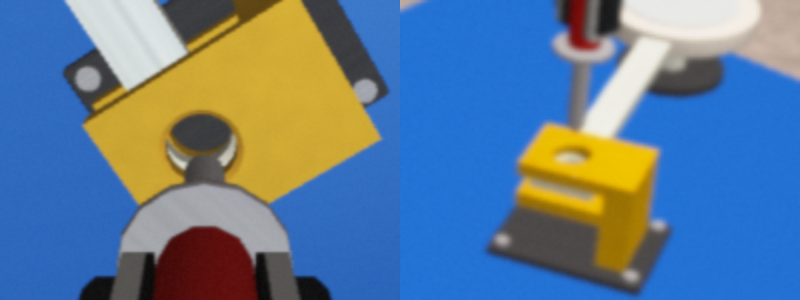

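The nose sits where predicted in both views: scene (352,185) and wrist crop (205,160). The scene view puts the hole slightly nearer the camera, so I fit its outline there too.

```bash
python3 - <<'E'
from h import *
_,t=cam("top");_,d=cam("scene")
for n,c,(x0,y0,x1,y1) in(("top",t,(130,175,220,265)),("scene",d,(320,170,390,240))):
    im=cv2.cvtColor(cv2.imread(f"pics/{n}.png"),cv2.COLOR_BGR2RGB)[y0:y1,x0:x1]
    im=cv2.resize(im,None,fx=6,fy=6,interpolation=cv2.INTER_CUBIC)
    g=cv2.cvtColor(im,cv2.COLOR_RGB2HSV)
    for vm in (100,130,150):
        m=((g[...,0]>=15)&(g[...,0]<=36)&(g[...,1]>100)&(g[...,2]>vm)).astype(np.uint8)
        cs,h=cv2.findContours(m,cv2.RETR_CCOMP,cv2.CHAIN_APPROX_NONE)
        for k,x in enumerate(cs):
            if h[0][k][3]>=0 and cv2.contourArea(x)>500:
                e=cv2.fitEllipse(x);u,v=(e[0][0]+.5)/6-.5+x0,(e[0][1]+.5)/6-.5+y0
                print(n,vm,np.round((u,v),1),np.round(e[1],0)/6,onz(c,u,v,74).round(1))
    q=[proj(c,np.array([556.6,129.2,74])+12*np.array([np.cos(a),np.sin(a),0])) for a in np.arange(0,6.28,.1)]
    print("expected",np.round(cv2.fitEllipse(np.array(q,np.float32)),1) if 0 else cv2.fitEllipse(np.array(q,np.float32)))
E
```

```text
top 100 [170. 219.] [12.5        13.16666667] [556.1 127.1  74. ]
top 130 [169.7 218.8] [13.33333333 13.83333333] [556.5 127.8  74. ]
top 150 [169.1 218.8] [14.5        14.66666667] [556.6 128.8  74. ]
expected ((168.8316192626953, 218.8321533203125), (13.250494956970215, 13.871867179870605), 56.47551345825195)
scene 100 [346.4 205.9] [ 2.33333333 30.5       ] [580.2  87.8  74. ]
scene 100 [349.2 194.8] [3.16666667 8.83333333] [559.7 120.9  74. ]
scene 130 [346.4 205.9] [ 2.33333333 30.5       ] [580.2  87.8  74. ]
scene 130 [349.2 194.8] [3.16666667 8.83333333] [559.7 120.9  74. ]
scene 150 [365.1 211.6] [ 8.66666667 12.5       ] [615.5  98.1  74. ]
scene 150 [349.2 194.8] [3.16666667 8.83333333] [559.7 120.9  74. ]
expected ((350.6920471191406, 192.58567810058594), (6.657267093658447, 12.62326717376709), 94.97931671142578)
```

{"fn": "play_rows", "kwargs": {
  "translation": [
    [-0.001, 0, 0.008],
    [-0.001, 0, 0.016],
    [-0.001, 0, 0.021],
    [-0.001, 0, 0.024],
    [-0.001, 0, 0.027],
    [-0.001, 0, 0.027]
  ],
  "rotation": [
    [0, 0, 0],
    [0, 0, 0],
    [0, 0, 0],
    [0, 0, 0],
    [0, 0, 0],
    [0, 0, 0]
  ],
  "gripper": [1, 1, 1, 1, 1, 1]
}}

```text
time_s: 7.78
eef_pos: [556.4, 128.8, 138.2]
ee_rot: [-0.0, 0.778, 0.628, -0.0]
force: [0.1, 0.2, -1.2]
grip_width: 0.243
grip_force: 49.1
```

The nose is in the upper ear and there is no contact force. I continue slowly.

{"fn": "play_rows", "kwargs": {
  "translation": [
    [0, 0, 0.006],
    [0, 0, 0.012],
    [0, 0, 0.018],
    [0, 0, 0.024],
    [0, 0, 0.03],
    [0, 0, 0.035],
    [0, 0, 0.04],
    [0, 0, 0.044],
    [0, 0, 0.044]
  ],
  "rotation": [
    [0, 0, 0],
    [0, 0, 0],
    [0, 0, 0],
    [0, 0, 0],
    [0, 0, 0],
    [0, 0, 0],
    [0, 0, 0],
    [0, 0, 0],
    [0, 0, 0]
  ],
  "gripper": [1, 1, 1, 1, 1, 1, 1, 1, 1]
}}

```text
time_s: 8.9
eef_pos: [556.3, 128.7, 94.0]
ee_rot: [-0.0, 0.778, 0.628, -0.0]
force: [-0.2, 0.4, -1.1]
grip_width: 0.244
grip_force: 49.1
```

{"fn": "play_rows", "kwargs": {
  "translation": [
    [0, 0, 0.002],
    [0, 0, 0.004],
    [0, 0, 0.005],
    [0, 0, 0.005],
    [0, 0, 0.005]
  ],
  "rotation": [
    [0, 0, 0],
    [0, 0, 0],
    [0, 0, 0],
    [0, 0, 0],
    [0, 0, 0]
  ],
  "gripper": [1, 1, 1, 1, 1]
}}

```text
time_s: 9.52
eef_pos: [556.5, 128.8, 89.4]
ee_rot: [0.0, 0.778, 0.628, 0.0]
force: [-0.8, 0.7, -1.5]
grip_width: 0.245
grip_force: 49.1
```

{"fn": "play_rows", "kwargs": {
  "translation": [
    [0, 0, 0.0005],
    [0, 0, 0.001],
    [0, 0, 0.0015],
    [0, 0, 0.0015]
  ],
  "rotation": [
    [0, 0, 0],
    [0, 0, 0],
    [0, 0, 0],
    [0, 0, 0]
  ],
  "gripper": [1, 1, 1, 1]
}}

```text
time_s: 10.02
eef_pos: [556.5, 128.8, 88.6]
ee_rot: [0.0, 0.778, 0.628, 0.0]
force: [-3.9, -0.7, 5.9]
grip_width: 0.243
grip_force: 49.4
```

The flange has touched the ear: 6 N at the expected height. I release and retreat straight up.

{"fn": "play_rows", "kwargs": {
  "translation": [
    [0, 0, 0],
    [0, 0, 0],
    [0, 0, 0],
    [0, 0, 0],
    [0, 0, 0],
    [0, 0, 0],
    [0, 0, 0]
  ],
  "rotation": [
    [0, 0, 0],
    [0, 0, 0],
    [0, 0, 0],
    [0, 0, 0],
    [0, 0, 0],
    [0, 0, 0],
    [0, 0, 0]
  ],
  "gripper": [0, -0.5, -1, -1, -1, -1, -1]
}}

```text
time_s: 10.9
eef_pos: [556.5, 128.7, 87.8]
ee_rot: [-0.0, 0.778, 0.628, 0.0]
force: [0.4, 0.2, -0.3]
grip_width: 0.996
grip_force: 0.0
```

{"fn": "play_rows", "kwargs": {
  "translation": [
    [0, 0, -0.015],
    [0, 0, -0.04],
    [0, 0, -0.08],
    [0, 0, -0.11],
    [-0.03, 0, -0.12],
    [-0.07, 0, -0.12],
    [-0.1, 0, -0.12],
    [-0.1, 0, -0.12],
    [-0.1, 0, -0.12]
  ],
  "rotation": [
    [0, 0, 0],
    [0, 0, 0],
    [0, 0, 0],
    [0, 0, 0],
    [0, 0, 0],
    [0, 0, 0],
    [0, 0, 0],
    [0, 0, 0],
    [0, 0, 0]
  ],
  "gripper": [-1, -1, -1, -1, -1, -1, -1, -1, -1]
}}

```text
time_s: 12.02
eef_pos: [535.6, 31.5, 208.5]
ee_rot: [0.0, 0.778, 0.628, 0.0]
force: [-0.8, -0.1, -0.9]
grip_width: 1.001
grip_force: 0.0
```

```bash
python3 - <<'E'
from h import *
im,w=cam("wrist");sc,d=cam("scene");s=ctrl.sense();print(s["eef_pos"],s["force"])
print("grip centre expected",proj(d,(556.5,128.5,102)),"seen red",blobs(sc,172,6)[0])
save("w5.png",np.hstack([cv2.resize(im,(400,300)),cv2.resize(sc[110:320,140:420],(400,300))]))
E
```

```text
[535.56328818  31.80264625 208.08762967] [ 0.41103588  0.02881947 -0.00158064]
grip centre expected (np.float64(351.65466687295054), np.float64(180.17189824968804)) seen red [([346, 168, 11, 26, 232], [351.0, 180.3]), ([17, 265, 42, 34, 979], [37.8, 281.2]), ([356, 332, 12, 16, 156], [361.8, 339.3])]
```

View pics/w5.png

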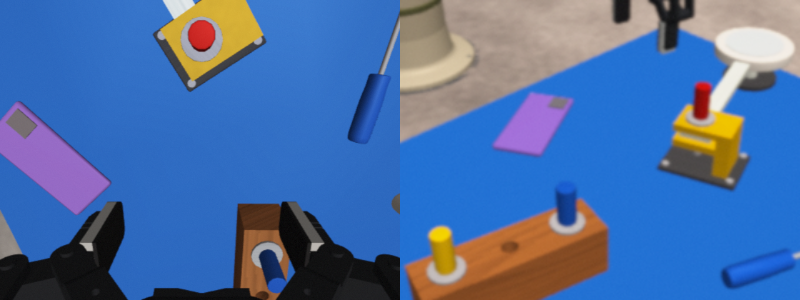

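The pin stands upright with its flange flat on the ear. Its grip is seen at (351,180.3) against (351.7,180.2) expected, and the blue and yellow pins are still in the rack.

```bash
python3 -c "
from rig import ctrl
print(ctrl.finish_job())"
```

```text
the job is handed in; nothing more can be done
None
```

The job is handed in: the red pin is through the bracket with its flange on the upper ear and released, and the blue and yellow pins are still in the rack; no verdict was returned.

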